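Clamp a tin in the sliding-jaw fixture

ROBOT

A 7-joint arm with a two-finger parallel gripper is mounted at the origin on a cart in front of the work surface, level with it; the furniture and walls round the work are solid. World frame = base frame: x ahead of the robot, y to its left, z up, the work surface at z = 0. Lengths are in m, angles in rad, forces in N, time in s.
With the tool pointing down it reaches from about 0.425 to 1.025 m from the base axis. Payload 3.6 kg.
Tool frame: the origin (TCP) lies midway between the tips of the shut fingers; the grasp point (between the pads) lies behind it (robot.grasp_offset is the z of the grasp point in the tool frame, in m); z points along the fingers, y is the line along which they close (so a half turn about z gives the same grasp; the last joint's range is limited). The gripper opens to 85 mm and grips with 20 to 120 N. Pads are 22 mm wide; open, the fingers measure 114 mm over their backs; the gripper's body (76 mm by 85 mm) begins 54 mm behind the grasp point. The pads swing forward as they close: fully open they stand 13 mm farther back than shut.
Start: joints at [1.24, 0.591, 0.048, 1.609, -0.033, 0.943, -0.034], TCP at [0.17, -0.705, 0.206] pointing down, gripper open.
Joint ranges: [-2.69, 2.69], [-0.47, 2.24], [-1.27, 1.36], [0.19, 2.51], [-1.53, 4.68], [0.08, 2.07], [-3.09, 3.09]. Speed limits (rad/s): [2.57, 2.57, 3.14, 3.14, 3.14, 3.14, 3.14].

INTERFACE

Orientations are given as a unit quaternion [x, y, z, w].
In Python, from cell import robot gives the robot as it stands.
- The arm moves only by the tool arm_command, never from a script. Its argument "plan" is a list of rows, each a list of 3 entries, a list of its own where there are three numbers: the turn, a rotation vector about the tool's x, y, z normalised to -1 to 1, where 1 is 180 degrees, then the shift along the tool's x, y, z normalised to -1 to 1, where 1 is 250 mm, then the opening, from 0 (shut) to 1 (fully open). A call has 1 to 20 rows; each row is the pose to reach, as a shift and turn from the pose commanded when the call began, along the tool's axes at that moment, turning the shorter way round; what a row does not reach only later rows make up. A row lasts 1/10 s, in which the tool goes at most 50 mm and 8.59 degrees, less where a joint would pass 70% of its speed; a pose out of reach is approached as far as the arm can. A call with a number of a shift or a turn outside -1 to 1 is refused whole. A call with a gripper value outside its range is refused whole. The fingers move at their own pace and stop on an object; "squeeze" is the grip in N (left out, the last holds). Time passes only in rows, so rows that repeat a pose let the fingers close. It gives the time, the measured TCP pose, the force, the opening and the grip force at its end, in the units of the state.
- robot.state(): the state, without advancing time (a new reading comes with each control period).
- robot.grab_frame(name): name is "scene" or "top" or "wrist"; returns a dict with "color" (480x640x3 uint8, red, green, blue), "z_map" (480x640 float32, m along the optical axis (not along the pixel's ray), 0 where there is no reading), "fx", "fy", "cx", "cy" (pixels), "cam_to_world" (4x4, takes a point from camera to world coordinates); the wrist camera has in their place "tool_from_camera" (4x4, takes a point from camera to tool coordinates, whose origin is the TCP and whose axes are the flange's). Camera axes: x right, y up, looking along -z (the intrinsics and any distortion apply to the point x, -y, -z); pixel columns grow to the right and rows downward; lengths in m; the calibration is good to about 2 mm. A picture is of the moment at which its call begins: read the wrist's pose just before it.
- robot.finish_job(): hands the job in; it is judged then, once.
The state is a dict: "time": time; "qpos": joint angles; "qvel": joint speeds; "joint_efforts": joint torques, N m; "tool_pos": TCP position; "ee_rot": TCP orientation; "wrist_force": force on the tool from outside, world axes, zero at the start; "torque": the same for the moment, N m; "opening": finger opening in m; "grasp_force": force on a finger pad.
Only numpy, scipy, OpenCV 4.12 (cv2) and the standard library are available. Lean on these libraries where they do the work, as an engineer would, in place of code of your own. Each camera call takes 0.05 s, during which the arm holds its last target. There are 200 camera calls.

TASK

The tin in the holding fixture has to be held still for stamping. Loosen the T-shaped clamp knob on the sliding jaw, gently slide the jaw along its rails so that it pushes the upright tin snug against the fixed end stop with no play left, then tighten the knob again so that the jaw is locked, and let go. Do not crush or tip the tin, and leave the other things on the table where they are.

Things in the scene. Friction and masses are not known exactly. Their poses are not given: they have to be found in the camera images.
- fixture: holding fixture fixed to the table: aluminium base plate 146 mm (its x) by 330 mm (its y), 12 mm thick, two guide rails along y (inner faces 112 mm apart, tops 30 mm above the table), grey end stop at the +y end, its top 68 mm above the table; the sliding jaw rides on the rails at the -y side. Origin: centre of the plate's underside, on the table; z up
- stop_face (a point): point on the middle of the end stop's rubber face, at the height of the plate's top (12 mm above the table); axes as the fixture's, so the tin space lies at its -y
- jaw_face (a point): middle of the sliding jaw's rubber face, 12 mm above the table; axes as the fixture's; the jaw faces +y, towards the end stop; its top is 68 mm above the table. The distance from jaw_face to stop_face is the tin space: 190 mm with the jaw fully back, about 104 mm when it holds the tin
- carriage (a joint): travel of the sliding jaw along the fixture's +y, in m: 0 fully back, 0.110 limit; about 0.086 when the tin is held. Moves with about 3 N when the knob is loose; locked when the knob is tight
- clamp_knob (a joint): angle of the clamp knob, rad: 0 fully loose (bar across the rails, along the fixture's x), 1.45 the limit of tightening (bar nearly along the rails). Clockwise from above tightens: at value q the bar is turned q clockwise from the fixture's x axis. Free below 0.7, grips from about 0.9, tight above 1.15. It stays where it is left; turning takes 0.25 to 0.5 N m
- knob_grip (a point): on the knob's upright axis, 98 mm above the table, the height to grip; turns with the knob, x axis along the bar. The knob is a black T-bar 84 mm long, 14 mm thick, from 84 to 110 mm above the table, on a spindle on top of the sliding jaw, 45 mm behind the jaw face. Below it the saddle is 49 mm and the collar 58 mm above the table
- tin: open tin 104 mm across at the rim, 54 mm high, standing upright on the plate between the rails with gaps to the jaw and to the end stop. Origin: centre of its underside; z up
- date_stamp: bystander: self-standing hand stamp, 34 x 52 x 70 mm high, grey foot and upright grip, standing just in front of the fixture. Origin: centre of its underside
- tape_roll: bystander: roll of tape lying flat, 106 mm across, 25 mm high, behind the fixture. Origin: centre of its underside
- label_roll: bystander: roll of paper labels, 74 mm across, 40 mm high. Origin: centre of its underside
- spare_tin: bystander: second open tin like the one in the fixture, 104 mm across, 54 mm high, standing on the table. Origin: centre of its underside
- pot_lotus: bystander: round ingredient pot with a screw lid, 67 mm across, 72 mm high. Origin: centre of its underside

How it is judged:
On the way, in this order (a step that is already met when the one before it is completed fails the run):
1. the knob is loosened (value of joint clamp_knob below 0.7 rad), for 0.2 s.
2. the jaw holds the upright tin snug against the end stop (y of jaw_face in the frame of stop_face above -0.1068 m and y of tin in the frame of stop_face between -0.0548 and -0.045 m and z of tin in the frame of stop_face below 0.006 m and angle between tin's own z axis and vertical below 0.08 rad), for 0.2 s.
At the end, for the whole second after the job is handed in: the tin stands upright (within 0.08 rad) on the plate, at rest, its centre within 54.8 mm of the end stop's face along the rails, the tin space between jaw face and end stop is under 106.8 mm (tin 104 mm), and the knob is tight (above 1.15 rad) (all of step 2 and value of joint clamp_knob above 1.15 rad and linear speed of tin below 0.01 m/s); the robot touches nothing.
It fails at once if the tin is tipped by more than 0.3 rad (angle between tin's own z axis and vertical above 0.3 rad).
It fails at once if the tin is crushed: the forces on it add up to more than 50 N (about 25 N from either side) (contact force between tin and anything else above 50 N).
It fails at once if a bystander is moved by more than 30 mm (distance of any of date_stamp, tape_roll, label_roll, spare_tin, pot_lotus from where it was at the start of the episode above 0.03 m).
It also fails if it takes over 48 s, if anything falls off the work surface, if the arm or the gripper's body presses on something with over 40 N, if the wrist force passes 120 N, or if a joint passes its speed limit or range.

## Working session

There is one attempt and no reset: what is moved stays moved. The work goes in short steps, Python scripts to look and compute and a tool call to move; the robot and the scene stay as the last step left them, time stands still between calls to the robot, and variables do not carry over. Pictures are saved under pics/ and viewed, at most 10 in all, crops included, and the job is handed in when it is done.

Besides the shell and the picture viewer there is one more tool, called after ">>>" by a JSON object that holds its "op" and its "data", one argument or row to a line. arm_command: Moves the arm, as the interface text tells. Scaled input: -1 to 1 covers 250 mm each way for a shift and 180 degrees each way for a turn. Its arguments: {"type":"object","properties":{"plan":{"type":"array","items":{"type":"array"}},"squeeze":{"type":"number"}},"required":["plan"]}

```bash
mkdir -p pics; ls; cat > h.py <<'E'
from cell import robot
import numpy as np, cv2
def grab(n,out=None):
    f=robot.grab_frame(n)
    if out: cv2.imwrite('pics/'+out,f['color'][:,:,::-1])
    return f
def cloud(f):
    z=f['z_map'];v,u=np.mgrid[0:480,0:640]
    p=np.stack([(u-f['cx'])/f['fx']*z,-(v-f['cy'])/f['fy']*z,-z],-1)
    T=f['cam_to_world'];return p@T[:3,:3].T+T[:3,3]
E
python3 - <<'E'
from h import *
s=robot.state();print(s,robot.grasp_offset)
for n in('top','scene'):
    f=grab(n,n+'.png');np.save(n+'.npy',cloud(f));print(f.keys(),f['cam_to_world'],f['fx'])
E
```

```text
pics
{'time': 0.0, 'qpos': array([ 1.24048845,  0.59211279,  0.04828005,  1.60979395, -0.03330579,
        0.94265835, -0.0336675 ]), 'qvel': array([-2.33098564e-05,  1.08119747e-04, -1.03502545e-03, -2.07122268e-04,
        8.89520258e-04, -4.21038663e-04, -6.54784676e-04]), 'joint_efforts': array([-5.72953695e-05, -5.48679292e+01,  1.54656138e+00, -1.98114055e+01,
        9.38455778e-03,  8.76793347e-03,  1.09300038e-05]), 'tool_pos': array([ 0.16990553, -0.70393555,  0.20525564]), 'ee_rot': array([ 9.92990362e-01,  1.18190377e-01, -1.81250375e-04, -1.06876296e-03]), 'wrist_force': array([ 0.53731354, -0.02037337, -0.63837981]), 'torque': array([-0.01452435, -0.00734226, -0.01176726]), 'grasp_force': 0.0, 'opening': 0.08566608584991624} -0.0187
dict_keys(['color', 'z_map', 'fx', 'fy', 'cx', 'cy', 'cam_to_world']) [[ 0.0022679   0.98738069 -0.15834844  0.40758637]
 [-0.99977786  0.00555689  0.02033092 -0.06061262]
 [ 0.02095428  0.15826715  0.98717396  0.9788797 ]
 [ 0.          0.          0.          1.        ]] 496.95587891712944
dict_keys(['color', 'z_map', 'fx', 'fy', 'cx', 'cy', 'cam_to_world']) [[-0.83489781  0.27198755 -0.47850644  0.00625546]
 [-0.5502572  -0.39231707  0.7370918   0.77324275]
 [ 0.01275355  0.87869795  0.47720777  0.61812223]
 [ 0.          0.          0.          1.        ]] 521.9422454050928
```

View pics/top.png

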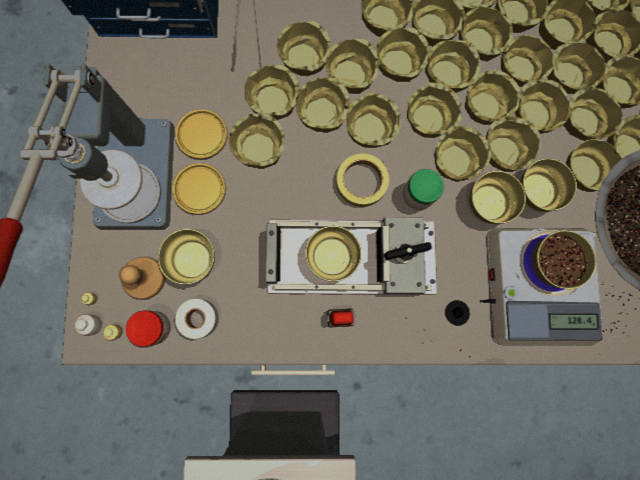

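View pics/scene.png

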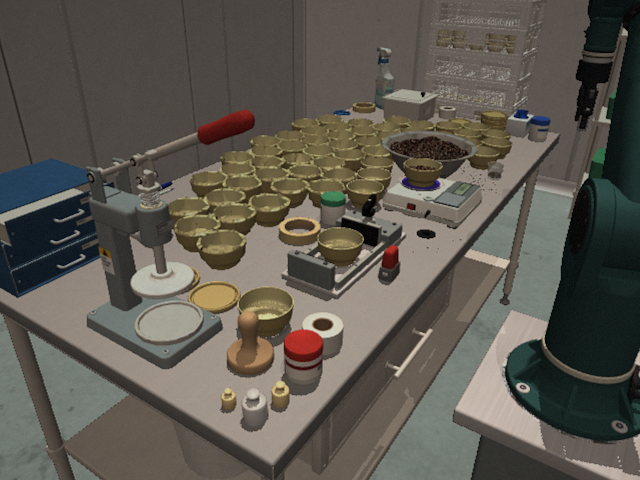

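The top view shows the end stop at about (272,255), the tin at (333,253), the jaw at (405,255) and the knob bar from (386,256) to (431,246). The stamp stands at (342,318) and the green pot at (426,186). The scene view confirms this layout. Next I measure from the depth map.

```bash
python3 - <<'E'
from h import *
P=np.load('top.npy')
def reg(c0,c1,r0,r1,z0,z1):
    p=P[r0:r1,c0:c1].reshape(-1,3);return p[(p[:,2]>z0)&(p[:,2]<z1)]
def rect(n,p):
    (c,wh,a)=cv2.minAreaRect(p[:,:2].astype(np.float32));print(n,len(p),np.round(c,4),np.round(wh,4),round(a,2),'z',np.percentile(p[:,2],[5,50,95]).round(4))
rect('bar',reg(375,440,230,270,.09,.13))
k=reg(375,440,230,270,.09,.13)
c=k.mean(0);u,s,vt=np.linalg.svd(k[:,:2]-c[:2]);print(c,vt[0],np.degrees(np.arctan2(vt[0,1],vt[0,0])))
rect('stop',reg(255,290,210,300,.055,.08))
rect('jaw',reg(370,400,215,300,.062,.075))
rect('rails',reg(282,375,212,300,.022,.036))
rect('fix',reg(255,445,210,302,.006,.08))
rect('tin',reg(300,366,222,285,.045,.06))
rect('stamp',reg(320,365,300,335,.03,.1))
rect('pot',reg(400,450,165,205,.05,.1))
E
```

```text
bar 402 [ 0.5274 -0.2461] [0.0144 0.0833] 12.9 z [0.0989 0.1094 0.1124]
[ 0.52639613 -0.24505925  0.10843877] [ 0.22599859 -0.97412763] -76.93839445380819
stop 791 [ 0.5282 -0.0024] [0.1099 0.0244] 0.68 z [0.0638 0.0678 0.0709]
jaw 473 [ 0.527  -0.2099] [0.0176 0.1023] 88.55 z [0.0639 0.0676 0.0703]
rails 1775 [ 0.5285 -0.1074] [0.1796 0.1327] 89.97 z [0.0251 0.0301 0.0344]
fix 12077 [ 0.5383 -0.1545] [0.3423 0.167 ] 89.8 z [0.0103 0.0284 0.0679]
tin 180 [ 0.5321 -0.1167] [0.0986 0.0888] 74.14 z [0.046  0.0536 0.0594]
stamp 361 [ 0.4091 -0.1318] [0.0291 0.0461] 3.47 z [0.0318 0.067  0.0715]
pot 1085 [ 0.66  -0.302] [0.0658 0.0885] 19.38 z [0.0551 0.0712 0.0742]
```

```bash
cat >> h.py <<'E'
from scipy.spatial.transform import Rotation as R
def go(pos,xyaw=None):
    "plan numbers from current measured pose to TCP pos, tool pointing down with tool x at xyaw deg"
    s=robot.state();r=R.from_quat(s['ee_rot']);a=np.radians(xyaw)
    t=R.from_matrix(np.array([[np.cos(a),np.sin(a),0],[np.sin(a),-np.cos(a),0],[0,0,-1]]))
    print('pos',s['tool_pos'].round(4),'xyaw',np.degrees(np.arctan2(*r.as_matrix()[1::-1,0])).round(2),'F',s['wrist_force'].round(1),'T',s['torque'].round(2),'t',s['time'],'open',s['opening'],'q',s['qpos'].round(2))
    print('turn',((r.inv()*t).as_rotvec()/np.pi).round(4),'shift',(r.inv().apply(np.array(pos)-s['tool_pos'])/.25).round(4))
E
python3 -c "
from h import *
go([.35,-.475,.205],58);go([.527,-.246,.205],103.1)"
```

```text
pos [ 0.1699 -0.704   0.2053] xyaw 13.57 F [ 0.3  0.1 -1.2] T [ 0.03  0.02 -0.02] t 0.1 open 0.0855105503067779 q [ 1.24  0.59  0.05  1.61 -0.03  0.94 -0.03]
turn [-6.000e-04 -2.000e-04 -2.468e-01] shift [ 0.9152 -0.7213  0.0027]
pos [ 0.1699 -0.704   0.2053] xyaw 13.57 F [ 0.3  0.1 -1.2] T [ 0.03  0.02 -0.02] t 0.1 open 0.0855105503067779 q [ 1.24  0.59  0.05  1.61 -0.03  0.94 -0.03]
turn [-0.0005 -0.0005 -0.4974] shift [ 1.8184 -1.4457  0.0041]
```

>>> {"op": "arm_command", "data": {
  "plan": [
    [[0, 0, -0.247], [0.915, -0.721, 0], 1],
    [[0, 0, -0.247], [0.915, -0.721, 0], 1],
    [[0, 0, -0.247], [0.915, -0.721, 0], 1],
    [[0, 0, -0.247], [0.915, -0.721, 0], 1],
    [[0, 0, -0.247], [0.915, -0.721, 0], 1],
    [[0, 0, -0.247], [0.915, -0.721, 0], 1],
    [[0, 0, -0.247], [0.915, -0.721, 0], 1],
    [[0, 0, -0.247], [0.915, -0.721, 0], 1]
  ]
}}

```text
time: 0.9
tool_pos: [0.3508, -0.4748, 0.2062]
ee_rot: [0.874, 0.486, -0.0, -0.0]
wrist_force: [-0.8, -1.1, -1.0]
opening: 0.0856
grasp_force: 0.0
```

```bash
python3 -c "
from h import *
go([.527,-.246,.205],103.1)"
```

```text
pos [ 0.3508 -0.4748  0.2062] xyaw 58.18 F [-0.8 -1.1 -1. ] T [-0.01  0.01 -0.08] t 0.9 open 0.08561904046683622 q [ 1.    0.43 -0.19  1.91  0.11  0.81  0.2 ]
turn [-1.000e-04 -1.000e-04 -2.495e-01] shift [1.1493 0.1163 0.005 ]
```

>>> {"op": "arm_command", "data": {
  "plan": [
    [[0, 0, -0.249], [0.98, 0.1, 0], 1],
    [[0, 0, -0.249], [0.98, 0.1, 0], 1],
    [[0, 0, -0.249], [0.98, 0.1, 0], 1],
    [[0, 0, -0.249], [0.98, 0.1, 0], 1],
    [[0, 0, -0.249], [0.98, 0.1, 0], 1],
    [[0, 0, -0.249], [0.98, 0.1, 0], 1],
    [[0, 0, -0.249], [0.98, 0.1, 0], 1],
    [[0, 0, -0.249], [0.98, 0.1, 0], 1]
  ]
}}

```text
time: 1.7
tool_pos: [0.4994, -0.2842, 0.2058]
ee_rot: [0.626, 0.78, -0.001, -0.0]
wrist_force: [0.4, -0.3, 0.2]
opening: 0.0853
grasp_force: 0.0
```

```bash
python3 - <<'E'
from h import *
go([.527,-.246,.150],103.1)
s=robot.state();f=grab('wrist','w1.png')
z=f['z_map'];v,u=np.mgrid[0:480,0:640]
p=np.stack([(u-f['cx'])/f['fx']*z,-(v-f['cy'])/f['fy']*z,-z],-1).reshape(-1,3)[z.ravel()>0]
T=f['tool_from_camera'];p=p@T[:3,:3].T+T[:3,3]
p=R.from_quat(s['ee_rot']).apply(p)+s['tool_pos']
k=p[(p[:,2]>.095)&(p[:,2]<.118)&(np.hypot(p[:,0]-.527,p[:,1]+.246)<.06)]
c=cv2.minAreaRect(k[:,:2].astype(np.float32));print(c,len(k),k[:,2].max())
E
```

```text
pos [ 0.4994 -0.2842  0.2058] xyaw 102.53 F [ 0.4 -0.3  0.2] T [-0.05 -0.02  0.07] t 1.7 open 0.0853241663107644 q [ 0.75  0.43 -0.42  1.94  0.24  0.82  0.42]
turn [-0.0007  0.0002 -0.0032] shift [0.1253 0.1416 0.223 ]
((0.5275909900665283, -0.24752208590507507), (0.014302007853984833, 0.08360330015420914), 12.799745559692383) 2090 0.11259101383688398
```

>>> {"op": "arm_command", "data": {
  "plan": [
    [[0, 0, -0.002], [0.121, 0.143, 0.1], 1],
    [[0, 0, -0.002], [0.121, 0.143, 0.2], 1],
    [[0, 0, -0.002], [0.121, 0.143, 0.3], 1],
    [[0, 0, -0.002], [0.121, 0.143, 0.4], 1],
    [[0, 0, -0.002], [0.121, 0.143, 0.505], 1],
    [[0, 0, -0.002], [0.121, 0.143, 0.505], 1],
    [[0, 0, -0.002], [0.121, 0.143, 0.505], 1]
  ]
}}

```text
time: 2.45
tool_pos: [0.5284, -0.2454, 0.0801]
ee_rot: [0.622, 0.783, -0.001, -0.0]
wrist_force: [-0.3, -0.1, -0.1]
opening: 0.0853
grasp_force: 0.0
```

```bash
python3 -c "
from h import *
go([.5275,-.247,.0793],102.8)"
```

```text
pos [ 0.5284 -0.2454  0.0801] xyaw 103.05 F [-0.3 -0.1 -0.1] T [ 0.05 -0.02 -0.02] t 2.45 open 0.0853049987491327 q [ 0.6   0.61 -0.34  2.01  0.36  0.58  0.24]
turn [-0.0004  0.0001  0.0014] shift [-0.0056 -0.0049  0.0031]
```

Now I close on the bar.

>>> {"op": "arm_command", "data": {
  "plan": [
    [[0, 0, 0.001], [-0.005, -0.004, 0.003], 0.5],
    [[0, 0, 0.001], [-0.005, -0.004, 0.003], 0.2],
    [[0, 0, 0.001], [-0.005, -0.004, 0.003], 0],
    [[0, 0, 0.001], [-0.005, -0.004, 0.003], 0],
    [[0, 0, 0.001], [-0.005, -0.004, 0.003], 0],
    [[0, 0, 0.001], [-0.005, -0.004, 0.003], 0],
    [[0, 0, 0.001], [-0.005, -0.004, 0.003], 0],
    [[0, 0, 0.001], [-0.005, -0.004, 0.003], 0]
  ],
  "squeeze": 50
}}

```text
time: 3.25
tool_pos: [0.5277, -0.2456, 0.08]
ee_rot: [0.622, 0.783, -0.001, -0.0]
wrist_force: [-2.8, 0.7, 4.6]
opening: 0.0121
grasp_force: 49.3
```

```bash
python3 -c "
from h import *
go([.5275,-.247,.0793],102.8)"
```

```text
pos [ 0.5277 -0.2456  0.08  ] xyaw 103.01 F [-2.8  0.7  4.6] T [ 0.04  0.53 -0.04] t 3.25 open 0.012084937567992608 q [ 0.6   0.61 -0.34  2.01  0.36  0.58  0.24]
turn [-0.0006  0.0001  0.0012] shift [-0.0053 -0.002   0.003 ]
```

>>> {"op": "arm_command", "data": {
  "plan": [
    [[0, 0, -0.03], [0, 0, 0], 0],
    [[0, 0, -0.06], [0, 0, 0], 0],
    [[0, 0, -0.09], [0, 0, 0], 0],
    [[0, 0, -0.12], [0, 0, 0], 0],
    [[0, 0, -0.15], [0, 0, 0], 0],
    [[0, 0, -0.18], [0, 0, 0], 0],
    [[0, 0, -0.21], [0, 0, 0], 0],
    [[0, 0, -0.24], [0, 0, 0], 0],
    [[0, 0, -0.27], [0, 0, 0], 0],
    [[0, 0, -0.3], [0, 0, 0], 0],
    [[0, 0, -0.33], [0, 0, 0], 0],
    [[0, 0, -0.36], [0, 0, 0], 0],
    [[0, 0, -0.36], [0, 0, 0], 0],
    [[0, 0, -0.36], [0, 0, 0], 0],
    [[0, 0, -0.36], [0, 0, 0], 0]
  ]
}}

```text
time: 4.75
tool_pos: [0.5262, -0.2471, 0.0799]
ee_rot: [0.107, 0.994, -0.002, -0.002]
wrist_force: [-5.3, -1.2, 7.0]
opening: 0.0118
grasp_force: 49.5
```

```bash
python3 -c "
from h import *
go([.5275,-.190,.0793],167.6);grab('top','t2.png')
f=cv2.imread('pics/t2.png');cv2.imwrite('pics/t2c.png',cv2.resize(f[190:330,250:460],None,fx=3,fy=3))"
```

```text
pos [ 0.5262 -0.2471  0.0799] xyaw 167.71 F [-5.3 -1.2  7. ] T [-0.4   0.96 -0.07] t 4.75 open 0.011799130862197915 q [ 0.81  0.67 -0.64  2.    0.64  0.68  1.11]
turn [-0.0012 -0.0013  0.0006] shift [0.0435 0.2241 0.0017]
```

View pics/t2c.png

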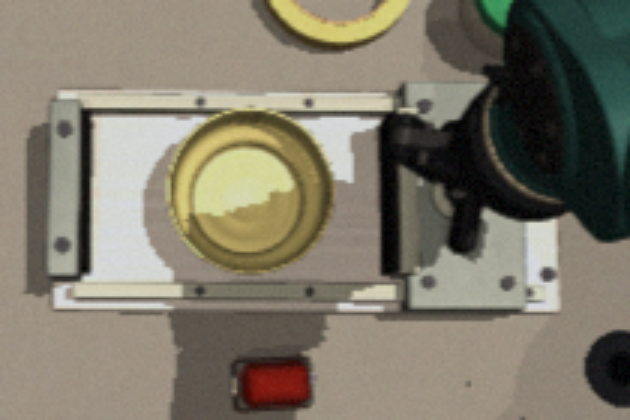

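The crop shows the bar now lying across the rails, with the gripper holding it at crop (465,215). The jaw is still back and the tin at (250,190) is untouched, so I slide the jaw 70 mm.

>>> {"op": "arm_command", "data": {
  "plan": [
    [[0, 0, 0], [0.004, 0.02, 0], 0],
    [[0, 0, 0], [0.008, 0.039, 0], 0],
    [[0, 0, 0], [0.013, 0.059, 0], 0],
    [[0, 0, 0], [0.017, 0.078, 0], 0],
    [[0, 0, 0], [0.021, 0.098, 0], 0],
    [[0, 0, 0], [0.026, 0.117, 0], 0],
    [[0, 0, 0], [0.03, 0.137, 0], 0],
    [[0, 0, 0], [0.034, 0.156, 0], 0],
    [[0, 0, 0], [0.038, 0.176, 0], 0],
    [[0, 0, 0], [0.043, 0.196, 0], 0],
    [[0, 0, 0], [0.047, 0.215, 0], 0],
    [[0, 0, 0], [0.051, 0.235, 0], 0],
    [[0, 0, 0], [0.055, 0.254, 0], 0],
    [[0, 0, 0], [0.06, 0.274, 0], 0],
    [[0, 0, 0], [0.06, 0.274, 0], 0],
    [[0, 0, 0], [0.06, 0.274, 0], 0]
  ]
}}

```text
time: 6.4
tool_pos: [0.5264, -0.1762, 0.0799]
ee_rot: [0.107, 0.994, -0.001, -0.002]
wrist_force: [-3.6, -0.5, 6.3]
opening: 0.0118
grasp_force: 49.5
```

```bash
python3 - <<'E'
from h import *
go([.5265,-.167,.0799],167.6);f=grab('top','t3.png');P=cloud(f)
im=cv2.imread('pics/t3.png');cv2.imwrite('pics/t3c.png',cv2.resize(im[200:310,250:420],None,fx=4,fy=4))
np.save('t3.npy',P)
E
```

```text
pos [ 0.5264 -0.1762  0.0799] xyaw 167.75 F [-3.6 -0.5  6.3] T [-0.21  0.85 -0.09] t 6.4 open 0.0117681641474408 q [ 0.7   0.64 -0.64  2.06  0.64  0.65  0.98]
turn [-0.001  -0.001   0.0008] shift [ 0.0075  0.036  -0.0001]
```

View pics/t3c.png

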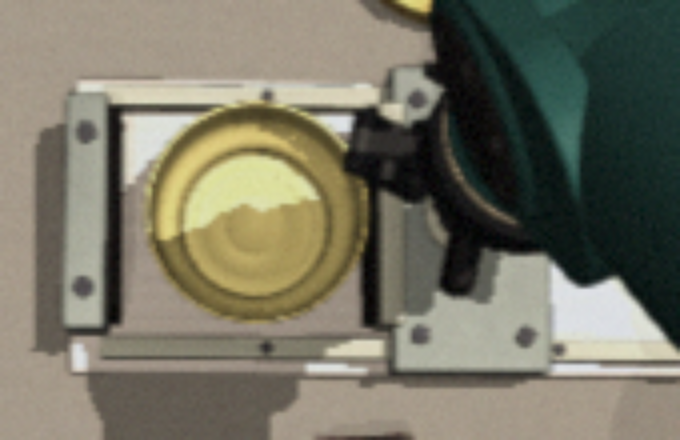

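The jaw has reached the tin. The tin's left edge is at crop col 148 and the stop's rubber at about col 120, so roughly 13 mm remain. I continue slowly.

>>> {"op": "arm_command", "data": {
  "plan": [
    [[0, 0, 0], [0.002, 0.008, 0], 0],
    [[0, 0, 0], [0.0035, 0.016, 0], 0],
    [[0, 0, 0], [0.005, 0.024, 0], 0],
    [[0, 0, 0], [0.007, 0.032, 0], 0],
    [[0, 0, 0], [0.0075, 0.035, 0], 0],
    [[0, 0, 0], [0.0075, 0.035, 0], 0],
    [[0, 0, 0], [0.0075, 0.035, 0], 0]
  ]
}}

```text
time: 7.15
tool_pos: [0.5264, -0.1684, 0.0799]
ee_rot: [0.107, 0.994, -0.002, -0.002]
wrist_force: [-2.8, -3.7, 8.1]
opening: 0.0119
grasp_force: 49.5
```

>>> {"op": "arm_command", "data": {
  "plan": [
    [[0, 0, 0], [0.001, 0.004, 0], 0],
    [[0, 0, 0], [0.001, 0.004, 0], 0]
  ]
}}

```text
time: 7.35
tool_pos: [0.5265, -0.1674, 0.0799]
ee_rot: [0.107, 0.994, -0.002, -0.002]
wrist_force: [-2.9, -2.9, 7.2]
opening: 0.0118
grasp_force: 49.5
```

>>> {"op": "arm_command", "data": {
  "plan": [
    [[0, 0, 0], [0.001, 0.004, 0], 0],
    [[0, 0, 0], [0.001, 0.004, 0], 0]
  ]
}}

```text
time: 7.55
tool_pos: [0.5264, -0.1665, 0.0799]
ee_rot: [0.107, 0.994, -0.002, -0.002]
wrist_force: [-4.4, -3.1, 6.7]
opening: 0.0122
grasp_force: 49.5
```

>>> {"op": "arm_command", "data": {
  "plan": [
    [[0, 0, 0], [0.001, 0.004, 0], 0],
    [[0, 0, 0], [0.001, 0.004, 0], 0]
  ]
}}

```text
time: 7.75
tool_pos: [0.5265, -0.1654, 0.0799]
ee_rot: [0.107, 0.994, -0.002, -0.002]
wrist_force: [-3.6, -3.5, 7.2]
opening: 0.0116
grasp_force: 49.5
```

>>> {"op": "arm_command", "data": {
  "plan": [
    [[0, 0, 0], [0.0005, 0.003, 0], 0],
    [[0, 0, 0], [0.0005, 0.003, 0], 0]
  ]
}}

```text
time: 7.95
tool_pos: [0.5264, -0.1647, 0.0799]
ee_rot: [0.107, 0.994, -0.002, -0.002]
wrist_force: [-3.9, -3.2, 6.9]
opening: 0.0118
grasp_force: 49.5
```

>>> {"op": "arm_command", "data": {
  "plan": [
    [[0, 0, 0], [0.0005, 0.003, 0], 0],
    [[0, 0, 0], [0.0005, 0.003, 0], 0]
  ]
}}

```text
time: 8.15
tool_pos: [0.5264, -0.164, 0.0799]
ee_rot: [0.107, 0.994, -0.002, -0.002]
wrist_force: [-2.9, -2.6, 7.6]
opening: 0.0122
grasp_force: 49.5
```

>>> {"op": "arm_command", "data": {
  "plan": [
    [[0, 0, 0], [0.0005, 0.003, 0], 0],
    [[0, 0, 0], [0.0005, 0.003, 0], 0]
  ]
}}

```text
time: 8.35
tool_pos: [0.5265, -0.1634, 0.0799]
ee_rot: [0.107, 0.994, -0.002, -0.002]
wrist_force: [-3.1, -3.1, 7.7]
opening: 0.0116
grasp_force: 49.5
```

```bash
python3 - <<'E'
from h import *
go([.5265,-.1605,.0799],167.6);f=grab('top','t4.png')
im=cv2.imread('pics/t4.png');cv2.imwrite('pics/t4c.png',cv2.resize(im[210:300,255:355],None,fx=6,fy=6,interpolation=cv2.INTER_CUBIC))
E
```

```text
pos [ 0.5265 -0.1634  0.0799] xyaw 167.7 F [-3.1 -3.1  7.7] T [-0.74  0.79 -0.03] t 8.35 open 0.011625003557042664 q [ 0.67  0.64 -0.64  2.07  0.64  0.64  0.95]
turn [-0.0016 -0.0009  0.0006] shift [0.0024 0.0113 0.    ]
```

View pics/t4c.png

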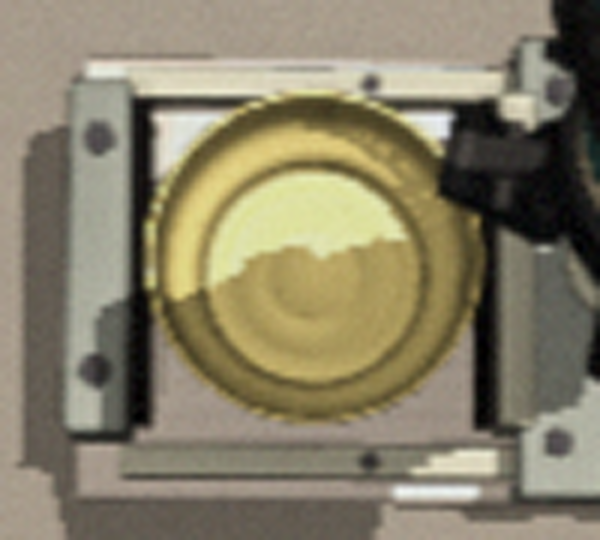

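The tin's left edge is at crop col 147. The stop's rubber front at rim height is at about col 135, so 3–4 mm remain.

>>> {"op": "arm_command", "data": {
  "plan": [
    [[0, 0, 0], [0.001, 0.004, 0], 0],
    [[0, 0, 0], [0.001, 0.006, 0], 0],
    [[0, 0, 0], [0.001, 0.006, 0], 0]
  ]
}}

```text
time: 8.7
tool_pos: [0.5264, -0.1632, 0.0799]
ee_rot: [0.107, 0.994, -0.003, -0.002]
wrist_force: [-4.3, -5.0, 7.8]
opening: 0.0121
grasp_force: 49.5
```

>>> {"op": "arm_command", "data": {
  "plan": [
    [[0, 0, 0], [0.0005, 0.003, 0], 0],
    [[0, 0, 0], [0.0005, 0.003, 0], 0]
  ]
}}

```text
time: 8.9
tool_pos: [0.5264, -0.163, 0.0799]
ee_rot: [0.108, 0.994, -0.004, -0.002]
wrist_force: [-3.5, -6.4, 7.3]
opening: 0.0118
grasp_force: 49.5
```

>>> {"op": "arm_command", "data": {
  "plan": [
    [[0, 0, 0], [0.0005, 0.002, 0], 0],
    [[0, 0, 0], [0.0005, 0.002, 0], 0]
  ]
}}

```text
time: 9.1
tool_pos: [0.5264, -0.163, 0.0799]
ee_rot: [0.108, 0.994, -0.004, -0.002]
wrist_force: [-5.2, -7.5, 7.9]
opening: 0.012
grasp_force: 49.5
```

The TCP has stopped and the force is rising (about 7.5 N, of which 3 N is friction), so the tin is snug. Now I tighten.

>>> {"op": "arm_command", "data": {
  "plan": [
    [[0, 0, 0.0], [0.0005, 0.002, 0], 0],
    [[0, 0, 0.03], [0.0005, 0.002, 0], 0],
    [[0, 0, 0.06], [0.0005, 0.002, 0], 0],
    [[0, 0, 0.09], [0.0005, 0.002, 0], 0],
    [[0, 0, 0.12], [0.0005, 0.002, 0], 0],
    [[0, 0, 0.15], [0.0005, 0.002, 0], 0],
    [[0, 0, 0.18], [0.0005, 0.002, 0], 0]
  ]
}}

```text
time: 9.8
tool_pos: [0.527, -0.162, 0.0799]
ee_rot: [0.382, 0.924, -0.003, -0.0]
wrist_force: [-2.8, -7.0, 4.6]
opening: 0.012
grasp_force: 49.3
```

```bash
python3 -c "
from h import *
go([.5265,-.163,.0799],102.8)"
```

```text
pos [ 0.527  -0.162   0.0799] xyaw 135.15 F [-2.8 -7.   4.6] T [-1.36  0.51  0.25] t 9.8 open 0.011955013837404459 q [ 0.56  0.6  -0.48  2.08  0.51  0.58  0.5 ]
turn [-0.0018  0.0013  0.1797] shift [-0.0014 -0.0043  0.0002]
```

>>> {"op": "arm_command", "data": {
  "plan": [
    [[0, 0, 0.03], [0, 0, 0], 0],
    [[0, 0, 0.06], [0, 0, 0], 0],
    [[0, 0, 0.09], [0, 0, 0], 0],
    [[0, 0, 0.12], [0, 0, 0], 0],
    [[0, 0, 0.15], [0, 0, 0], 0],
    [[0, 0, 0.18], [0, 0, 0], 0],
    [[0, 0, 0.19], [0, 0, 0], 0],
    [[0, 0, 0.19], [0, 0, 0], 0],
    [[0, 0, 0.19], [0, 0, 0], 0]
  ]
}}

```text
time: 10.7
tool_pos: [0.528, -0.1614, 0.0801]
ee_rot: [0.635, 0.773, -0.002, 0.001]
wrist_force: [-1.5, -6.1, 4.1]
opening: 0.0119
grasp_force: 49.3
```

```bash
python3 -c "
from h import *
go([.5265,-.163,.0799],102.8)"
```

```text
pos [ 0.528  -0.1614  0.0801] xyaw 101.22 F [-1.5 -6.1  4.1] T [-1.34  0.27  0.41] t 10.7 open 0.011899743762374201 q [ 0.45  0.58 -0.32  2.08  0.35  0.54  0.06]
turn [-0.0006  0.0015 -0.0088] shift [-0.0049 -0.0071  0.0006]
```

Tight at about 1.37 rad. I release and lift straight up.

>>> {"op": "arm_command", "data": {
  "plan": [
    [[0, 0, 0], [0, 0, 0], 0.3],
    [[0, 0, 0], [0, 0, 0], 0.6],
    [[0, 0, 0], [0, 0, 0], 1],
    [[0, 0, 0], [0, 0, 0], 1],
    [[0, 0, 0], [0, 0, 0], 1],
    [[0, 0, 0], [0, 0, 0], 1],
    [[0, 0, 0], [0, 0, -0.1], 1],
    [[0, 0, 0], [0, 0, -0.25], 1],
    [[0, 0, 0], [0, 0, -0.4], 1],
    [[0, 0, 0], [-0.2, 0, -0.6], 1],
    [[0, 0, 0], [-0.4, 0, -0.6], 1],
    [[0, 0, 0], [-0.6, 0, -0.6], 1],
    [[0, 0, 0], [-0.8, 0, -0.6], 1],
    [[0, 0, 0], [-0.8, 0, -0.6], 1],
    [[0, 0, 0], [-0.8, 0, -0.6], 1]
  ]
}}

```text
time: 12.2
tool_pos: [0.5664, -0.3579, 0.2287]
ee_rot: [0.637, 0.771, -0.001, 0.0]
wrist_force: [-0.7, 0.4, 0.0]
opening: 0.0854
grasp_force: 0.0
```

```bash
python3 - <<'E'
from h import *
go([.5265,-.163,.0799],102.8);f=grab('top','t5.png');P=cloud(f)
im=cv2.imread('pics/t5.png');cv2.imwrite('pics/t5c.png',cv2.resize(im[190:340,250:450],None,fx=4,fy=4,interpolation=cv2.INTER_CUBIC))
k=P[225:275,340:410].reshape(-1,3);k=k[(k[:,2]>.092)&(k[:,2]<.118)];print(len(k),cv2.minAreaRect(k[:,:2].astype(np.float32)))
E
```

```text
pos [ 0.5664 -0.3579  0.2287] xyaw 100.88 F [-0.7  0.4  0. ] T [0.   0.02 0.08] t 12.2 open 0.08536548605780757 q [ 0.76  0.52 -0.38  1.71  0.23  0.96  0.47]
turn [-0.0002  0.0003 -0.0107] shift [ 0.7963 -0.0094  0.5942]
393 ((0.5277763605117798, -0.1636185348033905), (0.014349065721035004, 0.0825677365064621), 12.223653793334961)
```

View pics/t5c.png

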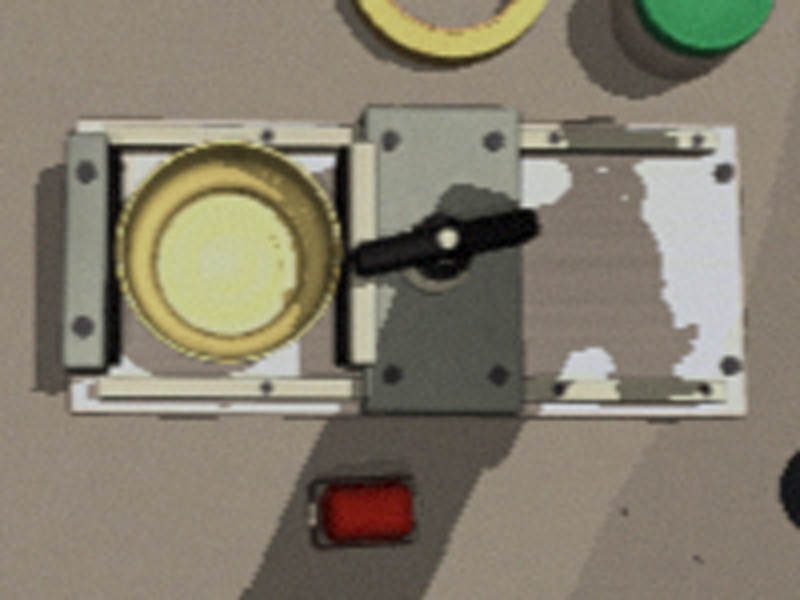

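The final crop shows the tin (cols 116–342) filling the space between the stop and jaw rubbers. The bar is nearly along the rails (q ≈ 1.36), the gap works out to about 104 mm, and the bystanders haven't moved.

```bash
python3 -c "
from cell import robot
print(robot.finish_job())"
```

```text
the job is handed in; nothing more can be done
None
```

The job is handed in with no verdict returned: by my measurements the jaw holds the upright tin snug against the end stop (tin space about 104 mm), the knob is tight at about 1.36 rad, and the gripper is clear.

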